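# Sort posts and couplers back into their racks after taking down a setup

## Robot

A 6-joint arm with a two-finger parallel gripper is mounted at the origin on a cart in front of the work surface, level with it; the furniture and walls round the work are solid. World frame = base frame: x ahead of the robot, y to its left, z up, the work surface at z = 0. Lengths are in m, angles in degrees, forces in N, time in s.
With the tool pointing down it reaches from about 0.375 to 0.9 m from the base axis. Payload 3.1 kg.
Tool frame: the origin (TCP) lies on the centre line of the jaws, within the pads' length; the fingertips stand finger_overhang ahead of it and the grasp point (between the pads) lies 5 mm behind it (finger_overhang is the distance from the TCP to the fingertips, in m); z points along the fingers, y is the line along which they close (so a half turn about z gives the same grasp; the last joint's range is limited). The gripper opens to 87 mm and grips with 3 to 60 N. Pads are 19 mm wide; open, the fingers measure 117 mm over their backs; the gripper's body (75 mm by 190 mm) begins 51 mm behind the grasp point.
Start: joints at [-78.352, 30.224, 82.088, -0, 67.689, -10.227], TCP at [0.233, -0.58, 0.237] pointing down, gripper open.
Joint ranges: [-176.69, 176.69], [-43.24, 126.21], [12.49, 139.97], [-82, 262], [0, 151.66], [-163.58, 163.58]. Speed limits (degrees/s): [159.86, 159.86, 180, 180, 180, 180].

## Interface

Orientations are given as a 3x3 rotation matrix whose columns are the frame's x, y, z axes.
In Python, from rig import read_state, capture, calibration, hand_in, finger_overhang gives the robot as it stands.
- The arm moves only by the tool send_rows, never from a script. Its argument "plan" is a list of rows, each a list of 5 numbers: the closure in counts, from 0 (fully open) to 255 (shut), then the shift along the tool's x, y, z in m, then the turn about the tool's z in rad. A call has 1 to 20 rows; each row shifts and turns the commanded pose from where the row before left it, along the tool's axes as they then stand; what a row does not reach is not made up. A row lasts 1/12 s, in which the tool goes at most 41.7 mm and 7.16 degrees, less where a joint would pass 70% of its speed; a pose out of reach is approached as far as the arm can. A call is refused whole if a number of a shift passes 0.0417 or a number of a turn 0.125, either way. A call with a gripper value outside its range is refused whole. The fingers move at their own pace and stop on an object; the grip force is fixed at half the most. Time passes only in rows, so rows that do not move let the fingers close. It gives the time, the measured TCP pose, the force, the opening and the grip force at its end, in the units of the state.
- read_state(): the state, without advancing time (a new reading comes with each control period).
- capture(name): name is "side" or "top"; returns (picture, depth): 420x560x3 uint8, blue, green, red; 420x560 float32, m along the optical axis (not along the pixel's ray), 0 where there is no reading.
- calibration(name): a dict with "fx", "fy", "cx", "cy" (pixels), "dist_coeffs" ([k1, k2, p1, p2, k3] as OpenCV has them; the pictures are not rectified), "xyz" and "rotation" of the camera in the world. Camera axes: x right, y down, z forward; pixel columns grow to the right and rows downward; lengths in m; the calibration is good to about 2 mm. A picture is of the moment at which its call begins. calibration takes no time and is no camera call.
- hand_in(): hands the job in; it is judged then, once.
The state is a dict: "time_s": time; "joint_positions": joint angles; "qvel": joint speeds; "tau": joint torques, N m; "position": TCP position; "tcp_rot": TCP orientation; "force": force on the tool from outside, world axes, zero at the start; "moment": the same for the moment, N m; "opening": opening from 0.0 (shut) to 1.0 (fully open); "grasp_force": force on a finger pad.
Only numpy, scipy, OpenCV 4.12 (cv2) and the standard library are available. Lean on these libraries where they do the work, as an engineer would, in place of code of your own. Each camera call takes 0.05 s, during which the arm holds its last target. There are 200 camera calls.

## Task

Put the loose parts from the taken-down setup away by kind: lay the long steel post in the empty slot of the long-post rack, the two short steel posts in the two slots of the short-post rack, and the two cable couplers in the blue tray, both lying flat on its floor. Every post must lie level, fully down in its slot. Set things down rather than dropping them, and leave the long post that is already racked and the standing iris where they are.

Things in the scene. Friction and masses are not known exactly. Their poses are not given: they have to be found in the camera images.
- post_long: Long steel post: plain bright rod, 12.7 mm diameter, 100 mm long, lying on a flat black mat 2 mm thick. Origin: centre of its underside as it lies (6.5 mm below its axis); its length runs along its own y axis, z up. It does not roll. About 100 g. Grasp it across its 13 mm at mid-length.
- post_short_a: Short steel post: plain bright rod, 12.7 mm diameter, 75 mm long, lying on a flat black mat 2 mm thick. Origin: centre of its underside as it lies (6.5 mm below its axis); its length runs along its own y axis, z up. It does not roll. About 75 g. Grasp it across its 13 mm at mid-length.
- post_short_b: The other short steel post, 75 mm long, the same as post_short_a, lying on a flat black mat 2 mm thick. Origin: centre of its underside as it lies (6.5 mm below its axis); its length runs along its own y axis, z up. It does not roll. About 75 g. Grasp it across its 13 mm at mid-length.
- coupler_a: Cable coupler: small bright metal double-ended barrel, 14 mm thick in the middle, 32 mm long, lying on a flat black mat 2 mm thick. Origin: centre of its underside; its length runs along its own y axis, z up. It does not roll. About 20 g. Grasp it across its 14 mm at mid-length.
- coupler_b: The other cable coupler, the same as coupler_a.
- rack_long: Fixed rack for long (100 mm) posts, 124x92 mm: dark base 6 mm thick, 2 white notched rails (5 mm thick, at x=+-40.5, 40 high), end plates 44 high, 116 mm apart inside, orange tape on top. Origin: underside centre, z up. 2 slots along its x at y=+-22 mm: floor 28 mm above underside, 12 deep, 24 wide, 32 at the top; between the rails open to z=11. +22 is taken by post_parked, -22 is empty.
- rack_short: Fixed rack for short (75 mm) posts, 99x92 mm: dark base 6 mm thick, 2 white notched rails (5 mm thick, at x=+-27, 40 high), end plates 44 high, 91 mm apart inside, green tape on top. Origin: underside centre, z up. 2 slots along its x at y=+-22 mm: floor 28 mm above underside, 12 deep, 24 wide, 32 at the top; between the rails open to z=11. Both empty.
- coupler_tray: Fixed blue open parts tray with a black lining, 84 (x) by 120 mm (y), 15 mm high, walls 3 mm, one undivided space with room for the two couplers side by side. Origin: centre of its underside, z up. Its floor is 5 mm above the underside.
- post_parked: A long steel post (100 mm) that already lies in the y = +22 mm slot of rack_long; it is loose and stays there. Origin: centre of its underside; its length along its own y axis.
- iris: Black iris diaphragm on a post in a black pedestal, standing loose behind the work, 48 x 41 x 124 mm high. Origin: centre of its underside, z up. It stays where it is. (Solid round the work: the computer screen at the right, 0.43 m high; the grey supply in front of the racks, 0.145 m; the black lamp housing behind them, 0.29 m.)
Mind the look-alikes: they are no part of the job. What is shaped like the iris but orange is not meant.

How it is judged:
By the outcome, as a careful person would: the job done as asked, in the order asked, and still so for the second after the job is handed in, with the robot touching nothing.
It also fails if it takes over 144 s, if anything falls off the work surface, if the arm or the gripper's body presses on something with over 40 N, if the wrist force passes 120 N, or if a joint passes its speed limit or range.

## Working session

There is one attempt and no reset: what is moved stays moved. The work goes in short steps, Python scripts to look and compute and a tool call to move; the robot and the scene stay as the last step left them, time stands still between calls to the robot, and variables do not carry over. Pictures are saved under pics/ and viewed, at most 14 in all, crops included, and the job is handed in when it is done.

Besides the shell and the picture viewer there is one more tool, called after "Emit:" by a JSON object that holds its "name" and its "arguments". send_rows: Moves the arm, as the interface text tells. Its arguments: {"type":"object","properties":{"plan":{"type":"array","items":{"type":"array","items":{"type":"number"}}}},"required":["plan"]}

```bash
ls; mkdir -p pics; python3 - <<'E'
from rig import *
import cv2,numpy as np
s=read_state()
for k in ("time_s","position","tcp_rot","opening","force"):print(k,s[k])
print(finger_overhang if not callable(finger_overhang) else finger_overhang())
for n in("top","side"):
    p,d=capture(n);cv2.imwrite(f"pics/{n}0.png",p);np.save(f"pics/{n}0.npy",d);c=calibration(n);print(n,c)
E
```

```text
pics
time_s 0.0
position [ 0.23275274 -0.57931197  0.23555998]
tcp_rot [[ 9.28016437e-01  3.72539015e-01 -4.16883095e-04]
 [ 3.72539038e-01 -9.28014142e-01  2.10156881e-03]
 [ 3.96042968e-04 -2.10559563e-03 -9.99997705e-01]]
opening 0.9977030677207588
force [-0.40629759  0.04306651  0.43783865]
0.014
top {'fx': 436.4482780543281, 'fy': 436.4482780543281, 'cx': 284.66611595911866, 'cy': 206.99678100054274, 'dist_coeffs': array([-0.09222211,  0.        ,  0.        ,  0.        ,  0.        ]), 'xyz': array([0.46418355, 0.01689992, 1.09560984]), 'rotation': array([[-0.02533467, -0.98992314,  0.139321  ],
       [-0.99966601,  0.02437585, -0.0085844 ],
       [ 0.00510183, -0.13949195, -0.99021006]])}
side {'fx': 448.6583436635326, 'fy': 448.6583436635326, 'cx': 269.43502687144087, 'cy': 202.24914611591385, 'dist_coeffs': array([0.00928983, 0.        , 0.        , 0.        , 0.        ]), 'xyz': array([ 0.53399872, -0.59670676,  0.60851737]), 'rotation': array([[ 0.98973928, -0.11023213,  0.09091228],
       [-0.14121261, -0.65755352,  0.74005565],
       [-0.02179823, -0.74530011, -0.66637271]])}
```

View pics/top0.png

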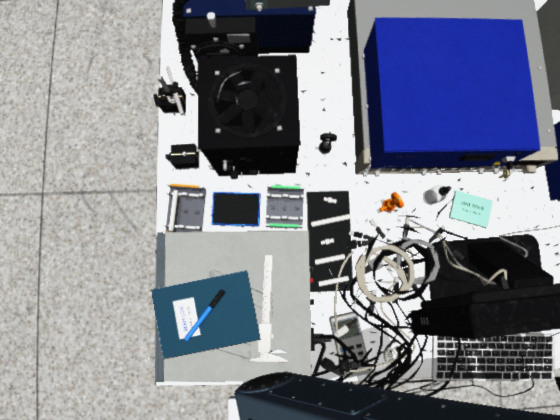

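View pics/side0.png

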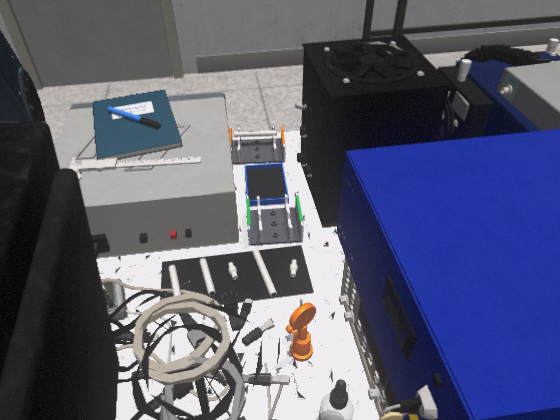

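Top view: mat at about (308–350, 190–290) holding three posts and two couplers. The rack with orange tape is at (186,208), the tray at (236,209) and the rack with green tape at (284,207). The side view shows the same line-up. I'll enlarge both.

```bash
cat > h.py <<'E'
import cv2,numpy as np
from rig import calibration
def ray(n,uv):
    c=calibration(n);K=np.array([[c['fx'],0,c['cx']],[0,c['fy'],c['cy']],[0,0,1.]])
    u=cv2.undistortPoints(np.array(uv,float).reshape(-1,1,2),K,c['dist_coeffs']).reshape(-1,2)
    return c['xyz'],np.c_[u,np.ones(len(u))]@c['rotation'].T
def onz(n,uv,z):
    o,d=ray(n,uv); return o+d*((z-o[2])/d[:,2])[:,None]
def pix(n,P):
    c=calibration(n);K=np.array([[c['fx'],0,c['cx']],[0,c['fy'],c['cy']],[0,0,1.]])
    R=c['rotation'].T;return cv2.projectPoints(np.array(P,float).reshape(-1,3),cv2.Rodrigues(R)[0],-R@c['xyz'],K,c['dist_coeffs'])[0].reshape(-1,2)
def crop(n,img,x0,y0,x1,y1,k,out):
    cv2.imwrite(out,cv2.resize(img[y0:y1,x0:x1],None,fx=k,fy=k,interpolation=cv2.INTER_CUBIC))
E
python3 - <<'E'
from h import *
t=cv2.imread('pics/top0.png');s=cv2.imread('pics/side0.png')
crop('top',t,160,175,360,295,4,'pics/t1.png')
crop('side',s,150,110,320,305,3,'pics/s1.png')
E
```

```text
(no output)
```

View pics/t1.png

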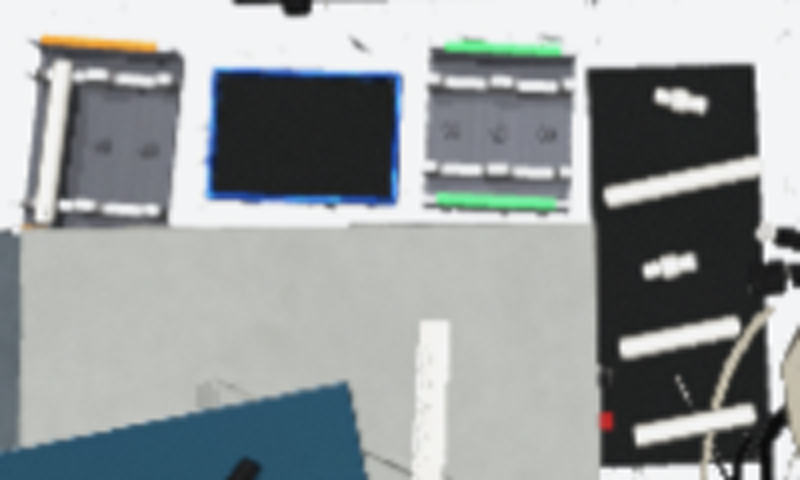

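View pics/s1.png

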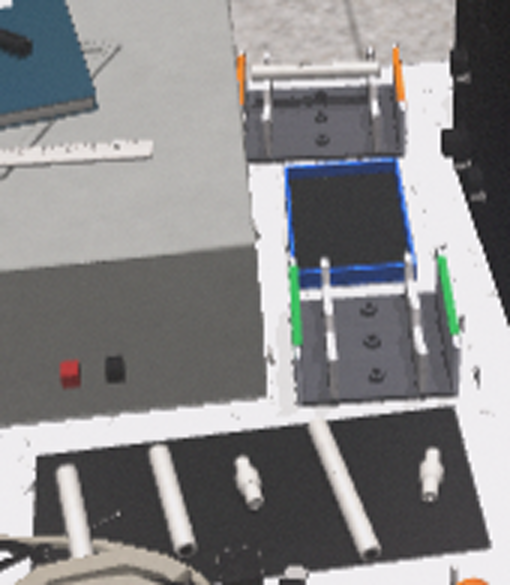

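The crops are clear: the mat holds, top to bottom, coupler (680,98), long post (682,182), coupler (670,266), short post (680,337) and short post (695,425). A beige cable runs near the last one. The empty long-rack slot is to the right of the parked post. Next I'll measure.

```bash
cat > m.py <<'E'
from h import *
def parts(n,img,z=0.0085,poly=None):
    m=(img.min(2)>135).astype(np.uint8)*255
    r=np.zeros_like(m)
    cv2.fillPoly(r,[poly.astype(np.int32)],255); m&=r
    out=[]
    for c in cv2.findContours(m,cv2.RETR_EXTERNAL,cv2.CHAIN_APPROX_NONE)[0]:
        if len(c)<10: continue
        mm=np.zeros_like(m);cv2.drawContours(mm,[c],-1,255,-1);ys,xs=np.nonzero(mm)
        P=onz(n,np.c_[xs,ys],z)[:,:2]
        (cx,cy),(w,h),a=cv2.minAreaRect((P*1000).astype(np.float32))
        mu=P.mean(0);e=np.linalg.eigh(np.cov((P-mu).T));v=e[1][:,1]; 
        q=(P-mu)@v
        out.append((np.round([cx/1000,cy/1000],4),np.round(mu,4),np.round([w,h],1),round(np.degrees(np.arctan2(v[1],v[0]))%180,1)))
    return out
E
python3 - <<'E'
from m import *
t=cv2.imread('pics/top0.png');s=cv2.imread('pics/side0.png')
o=lambda x0,y0,k,L:np.array(L)/k+[x0,y0]
mt=o(160,175,4,[(588,70),(753,66),(768,462),(602,465)])
ms=o(150,110,3,[(38,458),(452,408),(490,545),(36,580)])
print('mat',onz('top',mt,0.002).round(3).tolist(),onz('side',ms,0.002).round(3).tolist())
for r in parts('top',t,poly=mt):print('T',*r)
for r in parts('side',s,poly=ms):print('S',*r)
def show(name,z,T,S):
    print(name,onz('top',o(160,175,4,T),z)[:,:2].round(4).tolist(),onz('side',o(150,110,3,S),z)[:,:2].round(4).tolist())
# tapes (z=.044) orange / green, blue tray rim
H=cv2.cvtColor(t,cv2.COLOR_BGR2HSV);HS=cv2.cvtColor(s,cv2.COLOR_BGR2HSV)
for nm,lo,hi,z in(('orange',(8,120,120),(22,255,255),.044),('green',(50,90,90),(85,255,255),.044),('blue',(105,150,90),(125,255,255),.015)):
  for n,I,R in(('top',H,(160,180,310,234)),('side',HS,(225,120,310,240))):
    m=cv2.inRange(I,np.array(lo),np.array(hi));k=np.zeros_like(m);k[R[1]:R[3],R[0]:R[2]]=1;m*=k
    for c in cv2.findContours(m,cv2.RETR_EXTERNAL,cv2.CHAIN_APPROX_NONE)[0]:
        if len(c)<8:continue
        P=onz(n,c.reshape(-1,2),z)[:,:2]*1000
        print(nm,n,[np.round(q,1).tolist() if not np.isscalar(q) else round(q,1) for q in cv2.minAreaRect(P.astype(np.float32))],np.array(cv2.boxPoints(cv2.minAreaRect(P.astype(np.float32)))).round(0).tolist())
# parked post top
d=np.load('pics/top0.npy')
def world(n,u,v,d):
    oo,r=ray(n,[(u,v)]);return (oo+r[0]*d[v,u]).round(3)
for u,v in((172,195),(172,215),(250,260),(345,267),(338,270),(320,270),(400,270),(330,140),(345,250),(345,265),(342,258),(345,283),(338,291)):print((u,v),world('top',u,v,d))
E
```

```text
mat [[0.654, -0.05, 0.002], [0.654, -0.156, 0.002], [0.405, -0.154, 0.002], [0.406, -0.051, 0.002]] [[0.407, -0.051, 0.002], [0.656, -0.051, 0.002], [0.657, -0.155, 0.002], [0.409, -0.139, 0.002]]
T [ 0.406  -0.0889] [ 0.406  -0.0889] [24.7  0. ] 88.3
T [ 0.4846 -0.1004] [ 0.4846 -0.1004] [12.1 74.8] 99.8
T [ 0.4458 -0.1247] [ 0.4403 -0.1154] [ 44.2 112.3] 132.2
T [ 0.529  -0.0959] [ 0.5289 -0.0963] [11.3 31.2] 98.7
T [ 0.5414 -0.0488] [ 0.5414 -0.0488] [ 0.  22.5] 178.2
T [ 0.55   -0.1532] [ 0.5492 -0.1536] [ 2.5 15.1] 173.4
T [ 0.5817 -0.1061] [ 0.5817 -0.106 ] [12.9 99.1] 100.5
T [ 0.6334 -0.1075] [ 0.6332 -0.1069] [30.4 12.8] 74.4
S [ 0.4344 -0.1236] [ 0.4399 -0.1208] [ 61.6 109.8] 126.9
S [ 0.5282 -0.0909] [ 0.5282 -0.0916] [12.1 33.3] 99.2
S [ 0.633  -0.1039] [ 0.6328 -0.1031] [37.8 12.1] 77.7
S [ 0.4834 -0.0949] [ 0.4837 -0.0965] [11.5 76.5] 99.8
S [ 0.581  -0.1033] [ 0.5814 -0.1054] [11.3 99.2] 100.4
orange top [[671.5, 254.0], [69.9, 5.5], 84.4] [[665.0, 219.0], [671.0, 219.0], [678.0, 288.0], [672.0, 289.0]]
orange side [[554.7, 269.0], [65.5, 4.6], 85.7] [[550.0, 237.0], [
[... 1948 characters left out ...]
612.0, 187.0], [612.0, 187.0], [592.0, 190.0]]
blue side [[634.0, 186.9], [0.0, 17.6], 80.2] [[625.0, 188.0], [643.0, 185.0], [643.0, 185.0], [625.0, 188.0]]
blue side [[658.6, 177.6], [3.4, 18.6], 4.4] [[656.0, 187.0], [658.0, 168.0], [661.0, 168.0], [660.0, 187.0]]
(172, 195) [0.653 0.289 0.021]
(172, 215) [0.6   0.284 0.04 ]
(250, 260) [0.484 0.087 0.139]
(345, 267) [ 0.463 -0.139  0.003]
(338, 270) [ 0.456 -0.122  0.   ]
(320, 270) [ 0.458 -0.076  0.005]
(400, 270) [ 0.452 -0.269  0.032]
(330, 140) [ 0.766 -0.105  0.085]
(345, 250) [ 0.506 -0.141  0.003]
(345, 265) [ 0.468 -0.139  0.002]
(342, 258) [ 0.486 -0.131  0.013]
(345, 283) [ 0.424 -0.137  0.004]
(338, 291) [ 0.405 -0.12  -0.   ]
```

```bash
python3 - <<'E'
from h import *
t=cv2.imread('pics/top0.png');s=cv2.imread('pics/side0.png')
a=cv2.resize(t[262:302,305:365],None,fx=9,fy=9,interpolation=cv2.INTER_CUBIC)
b=cv2.resize(s[255:325,150:210],None,fx=5,fy=5,interpolation=cv2.INTER_CUBIC)
c=np.zeros((360,540+300,3),np.uint8);c[:,:540]=a;c[:350,540:]=b
cv2.imwrite('pics/z.png',cv2.resize(c,(800,343)))
for n in('top','side'):
    d=np.load(f'pics/{n}0.npy');v,u=np.mgrid[:420,:560];o,r=ray(n,np.c_[u.ravel(),v.ravel()])
    P=(o+r*d.ravel()[:,None])[d.ravel()>0]
    np.save(f'pics/P{n}.npy',P)
    for nm,lo,hi in(('screen',(.15,-.9,.2),(.62,-.2,.44)),('supply',(.2,-.08,.12),(.6,.35,.16)),('lamp',(.6,-.1,.2),(1,.35,.3)),('blue',(.5,-.7,.1),(1,-.12,.4)),('clutter near mat',(.38,-.24,.03),(.70,-.12,.4)),('iris',(.7,-.16,.05),(.85,-.05,.14)),('cable',(.40,-.16,.02),(.47,-.05,.2))):
        Q=P[np.all((P>lo)&(P<hi),1)]
        if len(Q):print(n,nm,len(Q),np.percentile(Q,1,0).round(3),np.percentile(Q,99,0).round(3))
E
```

```text
top screen 6547 [ 0.328 -0.53   0.202] [ 0.435 -0.269  0.432]
top supply 22542 [ 0.233 -0.037  0.136] [0.546 0.292 0.159]
top lamp 10152 [ 0.697 -0.02   0.209] [0.883 0.174 0.295]
top blue 28080 [ 0.66  -0.679  0.108] [ 0.978 -0.176  0.303]
top clutter near mat 1989 [ 0.382 -0.239  0.03 ] [ 0.7   -0.16   0.302]
top iris 153 [ 0.765 -0.118  0.055] [ 0.778 -0.08   0.121]
top cable 34 [ 0.401 -0.16   0.02 ] [ 0.467 -0.051  0.07 ]
side screen 27005 [ 0.379 -0.485  0.213] [ 0.426 -0.277  0.429]
side supply 17857 [ 0.236 -0.041  0.122] [0.546 0.288 0.157]
side lamp 12687 [ 0.698 -0.022  0.202] [0.882 0.172 0.294]
side blue 56338 [ 0.648 -0.489  0.164] [ 0.904 -0.183  0.302]
side clutter near mat 4886 [ 0.383 -0.239  0.03 ] [ 0.7   -0.16   0.301]
side cable 105 [ 0.402 -0.16   0.02 ] [ 0.468 -0.05   0.07 ]
```

View pics/z.png

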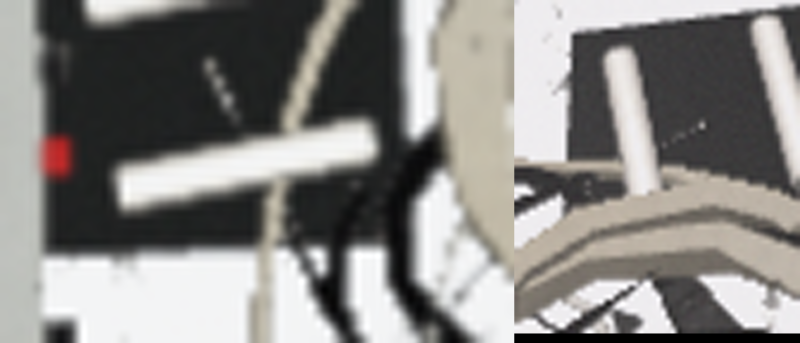

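The post at the bottom (ends at (118,188) and (376,138) in the crop) lies on top of the thin cable, and the thick ring only hides it in the side view. The screen tops out at 0.43 m, so I'll rise first and then cross over it.

Emit:
{"name": "send_rows", "arguments": {"plan": [[0,0,0,-0.034,0],[0,0,0,-0.034,0],[0,0,0,-0.034,0],[0,0,0,-0.034,0],[0,0,0,-0.034,0],[0,0,0,-0.034,0],[0,0,0,-0.034,0],[0,0,0,-0.032,0],[0,0,0,0,0],[0,0,0,0,0]]}}

```text
time_s: 0.93
position: [0.233, -0.5804, 0.5087]
tcp_rot: [[0.928, 0.373, 0.001], [0.373, -0.928, -0.005], [-0.001, 0.005, -1.0]]
force: [0.2, -0.6, 0.0]
opening: 1.004
grasp_force: 0.0
```

```bash
cat > go.py <<'E'
import sys,numpy as np
from rig import read_state
def go(x,y,z,yaw=None):
    s=read_state();R=np.array(s['tcp_rot']);p=np.array(s['position'])
    d=R.T@(np.array([x,y,z])-p);cy=np.degrees(np.arctan2(R[1,0],R[0,0]))
    print('t',round(s['time_s'],2),'p',p.round(4),'yaw',cy.round(2),'j',np.round(s['joint_positions'],0),'F',np.round(s['force'],1),'shift(tool)',d.round(4),'turn',None if yaw is None else round(-np.radians((yaw-cy+90)%180-90),4))
if __name__=='__main__': go(*map(float,sys.argv[1:]))
E
python3 - <<'E'
from h import *
P=onz('top',[(318.8,283.9),(348.9,278.1)],.0085);print('B',P.round(4),P.mean(0),np.degrees(np.arctan2(*(P[0]-P[1])[[1,0]])))
print(np.linalg.norm(P[0]-P[1]))
E
python3 go.py .5815 -.1055 .49 100.5
```

```text
B [[ 0.4238 -0.0718  0.0085]
 [ 0.4358 -0.1467  0.0085]] [ 0.42979702 -0.10924898  0.0085    ] 99.10671374999268
0.07595385066408233
t 0.93 p [ 0.233  -0.5804  0.5087] yaw 21.88 j [-78.  21.  57.  -0. 103. -10.] F [ 0.2 -0.6  0. ] shift(tool) [ 0.5004 -0.3109  0.0168] turn -1.3722
```

Emit:
{"name": "send_rows", "arguments": {"plan": [[0,0.0278,-0.0173,0,0],[0,0.0278,-0.0173,0,0],[0,0.0278,-0.0173,0,0],[0,0.0278,-0.0173,0,0],[0,0.0278,-0.0173,0,0],[0,0.0278,-0.0173,0,0],[0,0.0278,-0.0173,0,0],[0,0.0278,-0.0173,0,0],[0,0.0278,-0.0173,0,0],[0,0.0278,-0.0173,0,0],[0,0.0278,-0.0173,0,0],[0,0.0278,-0.0173,0,0],[0,0.0278,-0.0173,0,0],[0,0.0278,-0.0173,0,0],[0,0.0278,-0.0173,0,0],[0,0.0278,-0.0173,0,0],[0,0.0278,-0.0173,0,0],[0,0.0278,-0.0173,0,0]]}}

```text
time_s: 2.43
position: [0.5813, -0.1028, 0.5038]
tcp_rot: [[0.928, 0.373, -0.005], [0.373, -0.928, 0.002], [-0.004, -0.003, -1.0]]
force: [0.1, 0.3, 0.6]
opening: 0.998
grasp_force: 0.0
```

Emit:
{"name": "send_rows", "arguments": {"plan": [[167,0,0,0,-0.1247],[167,0,0,0,-0.1247],[167,0,0,0,-0.1247],[167,0,0,0,-0.1247],[167,0,0,0,-0.1247],[167,0,0,0,-0.1247],[167,0,0,0,-0.1247],[167,0,0,0,-0.1247],[167,0,0,0,-0.1247],[167,0,0,0,-0.1247],[167,0,0,0,-0.1247],[167,0,0,0.03,0],[167,0,0,0.04,0],[167,0,0,0.04,0],[167,0,0,0.04,0],[167,0,0,0.04,0],[167,0,0,0.04,0],[167,0,0,0.03,0],[167,0,0,0,0],[167,0,0,0,0]]}}

```text
time_s: 4.1
position: [0.5792, -0.1038, 0.2437]
tcp_rot: [[-0.182, 0.983, -0.007], [0.983, 0.182, 0.003], [0.004, -0.006, -1.0]]
force: [-0.1, -0.3, 1.1]
opening: 0.344
grasp_force: 0.0
```

```bash
python3 go.py .5815 -.1055 .018 100.5
```

```text
t 4.1 p [ 0.5792 -0.1038  0.2437] yaw 100.46 j [-21.  27.  87.   0.  67. -31.] F [-0.1 -0.3  1.1] shift(tool) [-0.003   0.0034  0.2257] turn -0.0006
```

Emit:
{"name": "send_rows", "arguments": {"plan": [[167,-0.003,0.0034,0.02,0],[167,0,0,0.03,0],[167,0,0,0.03,0],[167,0,0,0.03,0],[167,0,0,0.03,0],[167,0,0,0.03,0],[167,0,0,0.015,0],[167,0,0,0,0],[167,0,0,0,0]]}}

```text
time_s: 4.85
position: [0.5865, -0.1074, 0.0627]
tcp_rot: [[-0.182, 0.983, 0.002], [0.983, 0.182, -0.001], [-0.001, 0.002, -1.0]]
force: [0.8, -0.5, -0.0]
opening: 0.344
grasp_force: 0.0
```

```bash
python3 - <<'E'
from h import *
from rig import capture
from go import go
go(.5815,-.1055,.018,100.5)
t,_=capture('top');s,_=capture('side')
c=np.hstack([cv2.resize(t[185:295,270:380],(400,400)),cv2.resize(s[170:310,180:320],(400,400))]);cv2.imwrite('pics/g1.png',c)
E
```

```text
t 4.85 p [ 0.5865 -0.1074  0.0627] yaw 100.47 j [-21.  42.  94.   0.  45. -32.] F [ 0.8 -0.5 -0. ] shift(tool) [ 0.0028 -0.0046  0.0447] turn -0.0006
```

View pics/g1.png

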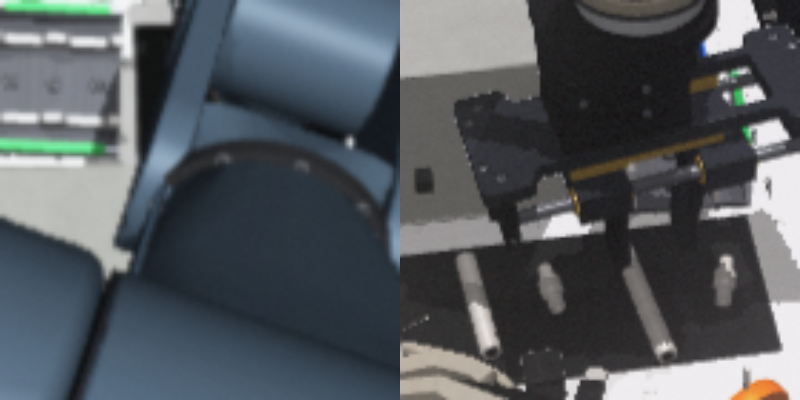

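The side view shows the gripper's wide body lying along the closing direction, with the fingers straddling the long post at about (645,265).

Emit:
{"name": "send_rows", "arguments": {"plan": [[167,0,0,0,0],[167,0,0,0,0]]}}

```text
time_s: 5.12
position: [0.5864, -0.1073, 0.0635]
tcp_rot: [[-0.182, 0.983, 0.003], [0.983, 0.182, -0.001], [-0.002, 0.003, -1.0]]
force: [0.3, 0.1, 0.1]
opening: 0.342
grasp_force: 0.0
```

```bash
python3 go.py .5815 -.1055 .018 100.5;python3 go.py .5815 -.1055 .018 100.5
```

```text
t 5.12 p [ 0.5864 -0.1073  0.0635] yaw 100.48 j [-21.  42.  94.  -0.  44. -32.] F [0.3 0.1 0.1] shift(tool) [ 0.0028 -0.0046  0.0455] turn -0.0004
t 5.12 p [ 0.5864 -0.1073  0.0635] yaw 100.48 j [-21.  42.  94.  -0.  44. -32.] F [0.3 0.1 0.1] shift(tool) [ 0.0028 -0.0046  0.0455] turn -0.0004
```

Emit:
{"name": "send_rows", "arguments": {"plan": [[167,0.0028,-0.0046,0,0],[167,0,0,0.013,0],[167,0,0,0.013,0],[167,0,0,0.01,0],[167,0,0,0.005,0],[167,0,0,0.003,0],[167,0,0,0,0],[167,0,0,0,0],[167,0,0,0,0]]}}

```text
time_s: 5.87
position: [0.5803, -0.1051, 0.0176]
tcp_rot: [[-0.182, 0.983, 0.0], [0.983, 0.182, -0.0], [-0.0, 0.0, -1.0]]
force: [-0.2, 0.1, -0.6]
opening: 0.343
grasp_force: 0.0
```

```bash
python3 go.py .5815 -.1055 .018 100.5
```

```text
t 5.87 p [ 0.5803 -0.1051  0.0176] yaw 100.47 j [-21.  46.  95.   0.  39. -32.] F [-0.2  0.1 -0.6] shift(tool) [-0.0006  0.0011 -0.0004] turn -0.0006
```

Emit:
{"name": "send_rows", "arguments": {"plan": [[255,0,0,0,0],[255,0,0,0,0],[255,0,0,0,0],[255,0,0,0,0],[255,0,0,0,0],[255,0,0,0,0],[255,0,0,0,0],[255,0,0,-0.01,0],[255,0,0,-0.02,0],[255,0,0,-0.03,0],[255,0,0,-0.035,0],[255,0,0,-0.035,0],[255,0,0,-0.035,0],[255,0,0,-0.025,0],[255,0,0,0,0],[255,0,0,0,0]]}}

```text
time_s: 7.2
position: [0.5808, -0.1052, 0.2098]
tcp_rot: [[-0.182, 0.983, 0.004], [0.983, 0.182, -0.002], [-0.002, 0.004, -1.0]]
force: [-0.4, -0.7, -0.9]
opening: 0.13
grasp_force: 30.0
```

```bash
python3 go.py .6103 .2386 .2 174.3
```

```text
t 7.2 p [ 0.5808 -0.1052  0.2098] yaw 100.47 j [-21.  29.  89.   0.  62. -32.] F [-0.4 -0.7 -0.9] shift(tool) [0.3327 0.0915 0.0094] turn -1.2885
```

Emit:
{"name": "send_rows", "arguments": {"plan": [[255,0,0,0,-0.117],[255,0,0,0,-0.117],[255,0,0,0,-0.117],[255,0,0,0,-0.117],[255,0,0,0,-0.117],[255,0,0,0,-0.117],[255,0,0,0,-0.117],[255,0,0,0,-0.117],[255,0,0,0,-0.117],[255,0,0,0,-0.117],[255,0,0,0,-0.1185],[255,0,0,0,0],[255,0,0,0,0]]}}

```text
time_s: 8.28
position: [0.5789, -0.1045, 0.2059]
tcp_rot: [[-0.995, 0.102, -0.003], [0.102, 0.995, 0.001], [0.004, 0.001, -1.0]]
force: [-0.8, -0.4, -1.1]
opening: 0.132
grasp_force: 30.0
```

Emit:
{"name": "send_rows", "arguments": {"plan": [[255,0.0005,0.025,0,0],[255,0.0005,0.035,0,0],[255,0.0005,0.036,0,0],[255,0.0005,0.036,0,0],[255,0.0005,0.036,0,0],[255,0.0005,0.036,0,0],[255,0.0005,0.036,0,0],[255,0.0005,0.036,0,0],[255,0.0005,0.034,0,0],[255,0.0005,0.025,0,0],[255,0,0.01,0,0],[255,0,0,0,0],[255,0,0,0,0],[255,0,0,0,0]]}}

```text
time_s: 9.45
position: [0.6092, 0.2372, 0.2071]
tcp_rot: [[-0.995, 0.101, -0.001], [0.101, 0.995, -0.001], [0.001, -0.001, -1.0]]
force: [-0.4, -1.0, -0.3]
opening: 0.128
grasp_force: 30.0
```

```bash
python3 go.py .6103 .2386 .07 174.3
```

```text
t 9.45 p [0.6092 0.2372 0.2071] yaw 174.19 j [ 12.  34.  79.  -0.  66. -73.] F [-0.4 -1.  -0.3] shift(tool) [-0.0012  0.0017  0.1371] turn -0.002
```

Emit:
{"name": "send_rows", "arguments": {"plan": [[255,-0.0012,0.0017,0.02,0],[255,0,0,0.03,0],[255,0,0,0.03,0],[255,0,0,0.02,0],[255,0,0,0.01,0],[255,0,0,0.007,0],[255,0,0,0,0],[255,0,0,0,0],[255,0,0,0,0]]}}

```text
time_s: 10.2
position: [0.6121, 0.2403, 0.0922]
tcp_rot: [[-0.995, 0.1, 0.003], [0.1, 0.995, 0.001], [-0.003, 0.001, -1.0]]
force: [0.1, -0.9, -0.4]
opening: 0.129
grasp_force: 30.0
```

```bash
python3 - <<'E'
from h import *
from rig import capture
from go import go
print(onz('top',[(175,191.2),(171.5,229.5)],.036).round(4))
print(onz('side',np.array([(253,72),(380,70)])/3+[150,110],.036).round(4))
go(.6103,.2386,.0435,174.3)
t,_=capture('top');s,_=capture('side')
c=np.hstack([cv2.resize(t[175:235,160:240],(400,300),interpolation=2),cv2.resize(s[100:175,210:310],(400,300),interpolation=2)]);cv2.imwrite('pics/g2.png',c)
E
```

```text
[[0.6594 0.2782 0.036 ]
 [0.5645 0.2859 0.036 ]]
[[0.5654 0.2871 0.036 ]
 [0.6623 0.2728 0.036 ]]
t 10.2 p [0.6121 0.2403 0.0922] yaw 174.26 j [ 12.  43.  84.  -0.  54. -73.] F [ 0.1 -0.9 -0.4] shift(tool) [ 0.0017 -0.0019  0.0487] turn -0.0006
```

View pics/g2.png

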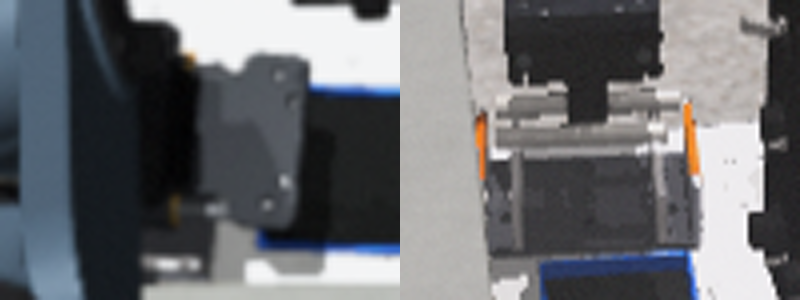

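The side crop shows the held post (upper bar, about (590,103)) above the rack, in line with its slot and between the end plates. The parked post (lower bar, y≈132) is undisturbed. Next I'll lower it.

Emit:
{"name": "send_rows", "arguments": {"plan": [[255,0.0017,-0.0021,0,0],[255,0,0,0.01,0],[255,0,0,0.01,0],[255,0,0,0.01,0],[255,0,0,0.008,0],[255,0,0,0.005,0],[255,0,0,0.003,0],[255,0,0,0,0],[255,0,0,0,0],[255,0,0,0,0]]}}

```text
time_s: 11.13
position: [0.6091, 0.2385, 0.0445]
tcp_rot: [[-0.995, 0.099, 0.0], [0.099, 0.995, 0.0], [-0.0, 0.0, -1.0]]
force: [0.2, 0.1, -1.4]
opening: 0.128
grasp_force: 30.0
```

```bash
python3 go.py .610 .2382 .0435 174.3
```

```text
t 11.13 p [0.6091 0.2385 0.0445] yaw 174.3 j [ 12.  46.  85.  -0.  49. -73.] F [ 0.2  0.1 -1.4] shift(tool) [-0.0009 -0.0003  0.001 ] turn -0.0
```

Emit:
{"name": "send_rows", "arguments": {"plan": [[255,0,0,0.0005,0],[255,0,0,0.0005,0],[255,0,0,0,0],[255,0,0,0,0]]}}

```text
time_s: 11.47
position: [0.6091, 0.2386, 0.0437]
tcp_rot: [[-0.995, 0.099, 0.0], [0.099, 0.995, 0.0], [-0.0, 0.0, -1.0]]
force: [0.3, -0.1, -0.6]
opening: 0.133
grasp_force: 30.0
```

Emit:
{"name": "send_rows", "arguments": {"plan": [[255,0,0,0.0005,0],[255,0,0,0.0005,0],[255,0,0,0,0],[255,0,0,0,0],[255,0,0,0,0]]}}

```text
time_s: 11.88
position: [0.6091, 0.2385, 0.0436]
tcp_rot: [[-0.995, 0.099, 0.001], [0.099, 0.995, 0.0], [-0.001, 0.0, -1.0]]
force: [-1.6, -0.8, 4.3]
opening: 0.13
grasp_force: 30.0
```

Contact (4 N up) at the expected height. Now I'll open to about 30 mm and retreat.

Emit:
{"name": "send_rows", "arguments": {"plan": [[190,0,0,0,0],[167,0,0,0,0],[167,0,0,0,0],[167,0,0,0,0],[167,0,0,-0.005,0],[167,0,0,-0.015,0],[167,0,0,-0.035,0],[167,0,0,-0.035,0],[167,0,0,-0.035,0],[167,0,0,-0.035,0],[167,0,0,-0.02,0],[167,0,0,0,0],[167,0,0,0,0]]}}

```text
time_s: 12.97
position: [0.6095, 0.2387, 0.2244]
tcp_rot: [[-0.995, 0.099, 0.004], [0.099, 0.995, 0.001], [-0.003, 0.001, -1.0]]
force: [0.0, -1.2, -1.1]
opening: 0.346
grasp_force: 0.0
```

```bash
python3 go.py .5815 -.1 .2 174.3; python3 - <<'E'
import numpy as np
a=np.radians(174.3);x=np.array([np.cos(a),np.sin(a)]);y=np.array([x[1],-x[0]])
print(x,y)
E
```

```text
t 12.97 p [0.6095 0.2387 0.2244] yaw 174.3 j [ 12.  33.  78.  -0.  68. -73.] F [ 0.  -1.2 -1.1] shift(tool) [-0.0057 -0.3398  0.0241] turn -0.0001
[-0.99505557  0.09931975] [0.09931975 0.99505557]
```

Emit:
{"name": "send_rows", "arguments": {"plan": [[167,0.0091,-0.0349,0,0],[167,0.0091,-0.0349,0,0],[167,0.0091,-0.0349,0,0],[167,0.0091,-0.0349,0,0],[167,0.0091,-0.0349,0,0],[167,0.0091,-0.0349,0,0],[167,0.0091,-0.0349,0,0],[167,0.0091,-0.0349,0,0],[167,0.0091,-0.0349,0,0],[167,0.0091,-0.0349,0,0],[167,0,0,0,0],[167,0,0,0,0]]}}

```text
time_s: 13.97
position: [0.4821, -0.1009, 0.221]
tcp_rot: [[-0.995, 0.104, -0.003], [0.104, 0.995, 0.002], [0.004, 0.002, -1.0]]
force: [0.3, 0.2, 0.3]
opening: 0.343
grasp_force: 0.0
```

Emit:
{"name": "send_rows", "arguments": {"plan": [[167,0,0,0,0.1182],[167,0,0,0,0.1182],[167,0,0,0,0.1182],[167,0,0,0,0.1182],[167,0,0,0,0.1182],[167,0,0,0,0.1182],[167,0,0,0,0.1182],[167,0,0,0,0.1182],[167,0,0,0,0.1182],[167,0,0,0,0.1182],[167,0,0,0,0.1182],[167,0,0,0.03,0],[167,0,0,0.04,0],[167,0,0,0.04,0],[167,0,0,0.03,0],[167,0,0,0,0],[167,0,0,0,0],[167,0,0,0,0],[167,0,0,0,0]]}}

```text
time_s: 15.55
position: [0.485, -0.0997, 0.0843]
tcp_rot: [[-0.171, 0.985, 0.003], [0.985, 0.171, -0.001], [-0.002, 0.003, -1.0]]
force: [-1.2, -0.6, 0.4]
opening: 0.351
grasp_force: 0.0
```

```bash
python3 go.py .484 -.099 .0177 99.8
```

```text
t 15.55 p [ 0.485  -0.0997  0.0843] yaw 99.85 j [-25.  35. 108.   0.  37. -34.] F [-1.2 -0.6  0.4] shift(tool) [ 0.001  -0.0011  0.0666] turn 0.0008
```

Emit:
{"name": "send_rows", "arguments": {"plan": [[167,0.001,-0.001,0.02,0],[167,0,0,0.02,0],[167,0,0,0.015,0],[167,0,0,0.008,0],[167,0,0,0.0035,0],[167,0,0,0,0],[167,0,0,0,0],[167,0,0,0,0]]}}

```text
time_s: 16.22
position: [0.4832, -0.0992, 0.0171]
tcp_rot: [[-0.17, 0.985, 0.002], [0.985, 0.17, -0.001], [-0.001, 0.002, -1.0]]
force: [0.4, 0.7, 0.8]
opening: 0.345
grasp_force: 0.0
```

```bash
python3 go.py .484 -.099 .0177 99.8
```

```text
t 16.22 p [ 0.4832 -0.0992  0.0171] yaw 99.8 j [-25.  42. 110.   0.  28. -34.] F [0.4 0.7 0.8] shift(tool) [ 0.0001  0.0008 -0.0006] turn -0.0001
```

Emit:
{"name": "send_rows", "arguments": {"plan": [[255,0,0,0,0],[255,0,0,0,0],[255,0,0,0,0],[255,0,0,0,0],[255,0,0,0,0],[255,0,0,0,0],[255,0,0,0,0],[255,0,0,-0.01,0],[255,0,0,-0.02,0],[255,0,0,-0.03,0],[255,0,0,-0.035,0],[255,0,0,-0.035,0],[255,0,0,-0.035,0],[255,0,0,-0.03,0],[255,0,0,0,0],[255,0,0,0,0]]}}

```text
time_s: 17.55
position: [0.4832, -0.0992, 0.2129]
tcp_rot: [[-0.17, 0.985, 0.004], [0.985, 0.17, -0.002], [-0.002, 0.004, -1.0]]
force: [0.0, 0.1, -0.5]
opening: 0.126
grasp_force: 30.0
```

Emit:
{"name": "send_rows", "arguments": {"plan": [[255,0,0,0,-0.1212],[255,0,0,0,-0.1212],[255,0,0,0,-0.1212],[255,0,0,0,-0.1212],[255,0,0,0,-0.1212],[255,0,0,0,-0.1212],[255,0,0,0,-0.1212],[255,0,0,0,-0.1212],[255,0,0,0,-0.1212],[255,0,0,0,-0.1212],[255,0,0,0,-0.1212],[255,0,0,0,0],[255,0,0,0,0],[255,0,0,0,0]]}}

```text
time_s: 18.72
position: [0.4817, -0.0986, 0.21]
tcp_rot: [[-0.998, 0.069, -0.002], [0.069, 0.998, 0.001], [0.002, 0.001, -1.0]]
force: [-0.3, -0.0, -0.6]
opening: 0.132
grasp_force: 30.0
```

```bash
python3 go.py .6165 .0311 .095 176.2
```

```text
t 18.72 p [ 0.4817 -0.0986  0.21  ] yaw 176.03 j [ -25.   22.  102.    0.   55. -111.] F [-0.3 -0.  -0.6] shift(tool) [-0.1258  0.1386  0.1148] turn -0.0029
```

Emit:
{"name": "send_rows", "arguments": {"plan": [[255,-0.015,0.0166,0,0],[255,-0.022,0.0242,0,0],[255,-0.0243,0.0268,0,0],[255,-0.0243,0.0268,0,0],[255,-0.022,0.0242,0,0],[255,-0.0182,0.02,0,-0.0029],[255,0,0,0.02,0],[255,0,0,0.035,0],[255,0,0,0.035,0],[255,0,0,0.02,0],[255,0,0,0.005,0],[255,0,0,0,0],[255,0,0,0,0],[255,0,0,0,0]]}}

```text
time_s: 19.88
position: [0.6187, 0.0308, 0.0978]
tcp_rot: [[-0.998, 0.064, 0.003], [0.064, 0.998, -0.0], [-0.004, -0.0, -1.0]]
force: [-1.1, 0.3, -0.7]
opening: 0.128
grasp_force: 30.0
```

```bash
python3 - <<'E'
from h import *
from rig import capture
from go import go
go(.6165,.0311,.0435,176.2)
s,_=capture('side')
cv2.imwrite('pics/g3.png',cv2.resize(s[140:260,200:340],(700,600),interpolation=2))
E
```

```text
t 19.88 p [0.6187 0.0308 0.0978] yaw 176.32 j [ -7.  40.  89.  -0.  51. -94.] F [-1.1  0.3 -0.7] shift(tool) [0.0024 0.0002 0.0542] turn 0.0021
```

View pics/g3.png

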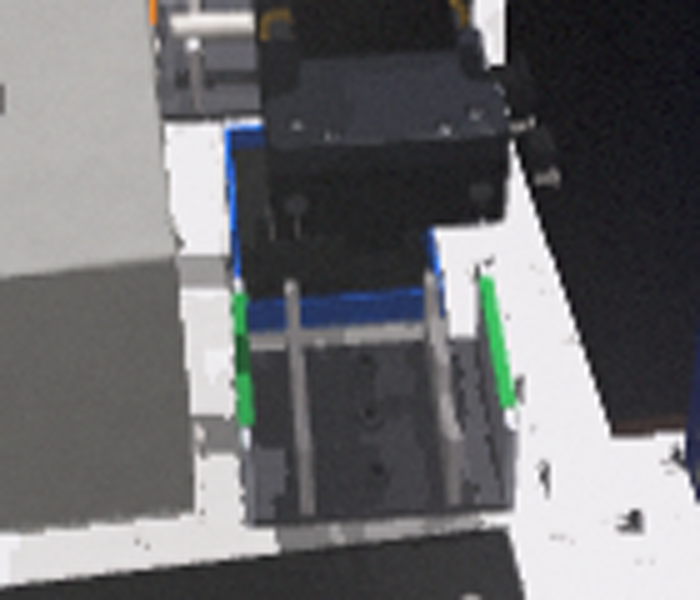

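The side crop shows the gripper body hiding the post. The short rack's green tapes and rails are clear at (240–510, 280–510), and the grip force confirms the post is still held. Next I'll lower it.

Emit:
{"name": "send_rows", "arguments": {"plan": [[255,0.0015,0.0002,0,0.002],[255,0,0,0.012,0],[255,0,0,0.012,0],[255,0,0,0.01,0],[255,0,0,0.01,0],[255,0,0,0.006,0],[255,0,0,0.003,0],[255,0,0,0,0],[255,0,0,0,0],[255,0,0,0,0]]}}

```text
time_s: 20.77
position: [0.6158, 0.0313, 0.0427]
tcp_rot: [[-0.998, 0.066, 0.0], [0.066, 0.998, 0.0], [-0.0, 0.0, -1.0]]
force: [-0.2, -0.1, -0.5]
opening: 0.129
grasp_force: 30.0
```

```bash
python3 go.py .6165 .0311 .0431 176.2
```

```text
t 20.77 p [0.6158 0.0313 0.0427] yaw 176.23 j [ -7.  45.  91.   0.  45. -94.] F [-0.2 -0.1 -0.5] shift(tool) [-0.0007 -0.0001 -0.0004] turn 0.0005
```

Emit:
{"name": "send_rows", "arguments": {"plan": [[255,0,0,0.0005,0],[255,0,0,0.0005,0],[255,0,0,0,0],[255,0,0,0,0]]}}

```text
time_s: 21.1
position: [0.6159, 0.0313, 0.0424]
tcp_rot: [[-0.998, 0.066, 0.001], [0.066, 0.998, -0.0], [-0.001, -0.0, -1.0]]
force: [-0.3, -0.3, 3.5]
opening: 0.132
grasp_force: 30.0
```

Emit:
{"name": "send_rows", "arguments": {"plan": [[190,0,0,0,0],[167,0,0,0,0],[167,0,0,0,0],[167,0,0,0,0],[167,0,0,-0.005,0],[167,0,0,-0.015,0],[167,0,0,-0.035,0],[167,0,0,-0.035,0],[167,0,0,-0.035,0],[167,0,0,-0.035,0],[167,0,0,-0.02,0],[167,0.022,-0.019,0,0],[167,0.022,-0.019,0,0],[167,0.022,-0.019,0,0],[167,0.022,-0.019,0,0],[167,0.022,-0.019,0,0],[167,0.022,-0.019,0,0],[167,0.022,-0.019,0,0],[167,0.022,-0.019,0,0],[167,0,0,0,0]]}}

```text
time_s: 22.77
position: [0.426, -0.11, 0.2221]
tcp_rot: [[-0.998, 0.069, -0.004], [0.069, 0.998, 0.0], [0.004, 0.0, -1.0]]
force: [0.4, 0.5, 0.4]
opening: 0.343
grasp_force: 0.0
```

Emit:
{"name": "send_rows", "arguments": {"plan": [[167,0,0,0,0.1223],[167,0,0,0,0.1223],[167,0,0,0,0.1223],[167,0,0,0,0.1223],[167,0,0,0,0.1223],[167,0,0,0,0.1223],[167,0,0,0,0.1223],[167,0,0,0,0.1223],[167,0,0,0,0.1223],[167,0,0,0,0.1223],[167,0,0,0,0.1223],[167,0,0,0.03,0],[167,0,0,0.035,0],[167,0,0,0.035,0],[167,0,0,0.03,0],[167,0,0,0,0],[167,0,0,0,0],[167,0,0,0,0],[167,0,0,0,0]]}}

```text
time_s: 24.35
position: [0.4316, -0.1094, 0.0939]
tcp_rot: [[-0.159, 0.987, 0.004], [0.987, 0.159, -0.002], [-0.003, 0.004, -1.0]]
force: [-0.1, -0.3, 0.9]
opening: 0.348
grasp_force: 0.0
```

```bash
python3 - <<'E'
from h import *
from rig import capture
from go import go
go(.430,-.1085,.0175,99.1)
s,_=capture('side')
cv2.imwrite('pics/g4.png',cv2.resize(s[110:320,140:350],(600,600),interpolation=2))
E
```

```text
t 24.35 p [ 0.4316 -0.1094  0.0939] yaw 99.17 j [-29.  32. 115.   0.  33. -38.] F [-0.1 -0.3  0.9] shift(tool) [ 0.0013 -0.0017  0.0764] turn 0.0012
```

View pics/g4.png

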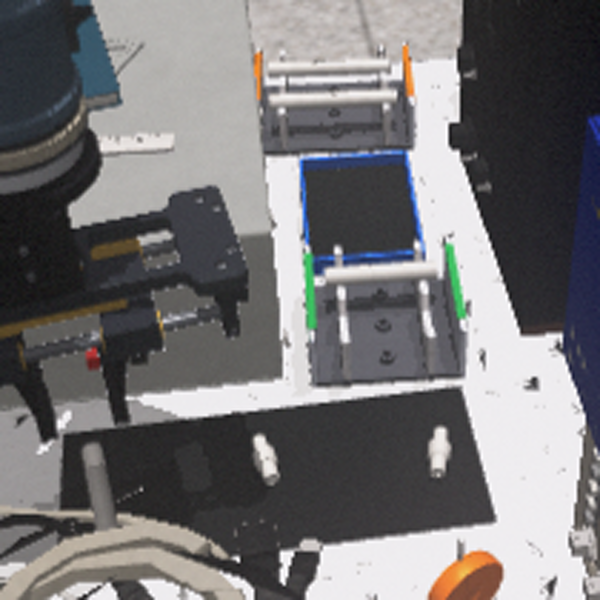

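Both posts lie level in their slots: the long one at about (335,98), the short one at about (380,272). The fingers are above the last short post at about (95,485).

Emit:
{"name": "send_rows", "arguments": {"plan": [[167,0.0013,-0.0015,0.02,0],[167,0,0,0.02,0],[167,0,0,0.02,0],[167,0,0,0.012,0],[167,0,0,0.004,0],[167,0,0,0,0],[167,0,0,0,0],[167,0,0,0,0]]}}

```text
time_s: 25.07
position: [0.4294, -0.1082, 0.0172]
tcp_rot: [[-0.159, 0.987, 0.003], [0.987, 0.159, -0.001], [-0.002, 0.002, -1.0]]
force: [-0.5, -0.1, -0.3]
opening: 0.349
grasp_force: 0.0
```

```bash
python3 go.py .430 -.1085 .0175 99.1
```

```text
t 25.07 p [ 0.4294 -0.1082  0.0172] yaw 99.16 j [-29.  41. 117.   0.  21. -38.] F [-0.5 -0.1 -0.3] shift(tool) [-0.0003  0.0006 -0.0003] turn 0.001
```

Emit:
{"name": "send_rows", "arguments": {"plan": [[255,0,0,0,0],[255,0,0,0,0],[255,0,0,0,0],[255,0,0,0,0],[255,0,0,0,0],[255,0,0,0,0],[255,0,0,0,0],[255,0,0,-0.01,0],[255,0,0,-0.02,0],[255,0,0,-0.03,0],[255,0,0,-0.035,0],[255,0,0,-0.035,0],[255,0,0,-0.035,0],[255,0,0,-0.03,0],[255,0,0,0,0],[255,0,0,0,0]]}}

```text
time_s: 26.4
position: [0.4291, -0.1081, 0.2123]
tcp_rot: [[-0.159, 0.987, 0.004], [0.987, 0.159, -0.002], [-0.002, 0.003, -1.0]]
force: [0.0, -0.0, -1.5]
opening: 0.131
grasp_force: 30.0
```

Emit:
{"name": "send_rows", "arguments": {"plan": [[255,0,0,0,-0.1222],[255,0,0,0,-0.1222],[255,0,0,0,-0.1222],[255,0,0,0,-0.1222],[255,0,0,0,-0.1222],[255,0,0,0,-0.1222],[255,0,0,0,-0.1222],[255,0,0,0,-0.1222],[255,0,0,0,-0.1222],[255,0,0,0,-0.1222],[255,0,0,0,-0.1222],[255,0,0,0,0],[255,0,0,0,0],[255,0,0,0,0]]}}

```text
time_s: 27.57
position: [0.4277, -0.1074, 0.2099]
tcp_rot: [[-0.998, 0.069, -0.002], [0.069, 0.998, 0.001], [0.003, 0.001, -1.0]]
force: [-0.2, -0.0, 0.1]
opening: 0.13
grasp_force: 30.0
```

```bash
python3 go.py .6137 -.0129 .1 176.2
```

```text
t 27.57 p [ 0.4277 -0.1074  0.2099] yaw 176.02 j [ -29.   19.  109.    0.   52. -115.] F [-0.2 -0.   0.1] shift(tool) [-0.1792  0.1071  0.1096] turn -0.0032
```

Emit:
{"name": "send_rows", "arguments": {"plan": [[255,-0.02,0.012,0,0],[255,-0.028,0.0167,0,0],[255,-0.03,0.018,0,0],[255,-0.03,0.018,0,0],[255,-0.03,0.018,0,0],[255,-0.025,0.0149,0,0],[255,-0.016,0.0095,0,-0.002],[255,0,0,0.02,0],[255,0,0,0.035,0],[255,0,0,0.035,0],[255,0,0,0.015,0],[255,0,0,0.005,0],[255,0,0,0,0],[255,0,0,0,0],[255,0,0,0,0]]}}

```text
time_s: 28.82
position: [0.6155, -0.0132, 0.1026]
tcp_rot: [[-0.998, 0.065, 0.003], [0.065, 0.998, -0.001], [-0.003, -0.0, -1.0]]
force: [-1.0, 0.0, -0.7]
opening: 0.131
grasp_force: 30.0
```

```bash
python3 go.py .6137 -.0129 .0435 176.2
```

```text
t 28.82 p [ 0.6155 -0.0132  0.1026] yaw 176.25 j [-12.  39.  90.   0.  51. -98.] F [-1.   0.  -0.7] shift(tool) [0.002  0.0002 0.0591] turn 0.0009
```

Emit:
{"name": "send_rows", "arguments": {"plan": [[255,0.0012,0.0002,0,0],[255,0,0,0.013,0],[255,0,0,0.013,0],[255,0,0,0.012,0],[255,0,0,0.01,0],[255,0,0,0.006,0],[255,0,0,0.003,0],[255,0,0,0.001,0],[255,0,0,0,0],[255,0,0,0,0],[255,0,0,0,0]]}}

```text
time_s: 29.73
position: [0.6135, -0.0127, 0.0436]
tcp_rot: [[-0.998, 0.065, 0.001], [0.065, 0.998, -0.0], [-0.001, -0.0, -1.0]]
force: [-0.0, -0.0, -0.1]
opening: 0.128
grasp_force: 30.0
```

Emit:
{"name": "send_rows", "arguments": {"plan": [[255,0,0,0.0005,0],[255,0,0,0,0],[255,0,0,0,0],[255,0,0,0,0]]}}

```text
time_s: 30.07
position: [0.6131, -0.0126, 0.0427]
tcp_rot: [[-0.998, 0.065, 0.0], [0.065, 0.998, -0.0], [-0.0, -0.0, -1.0]]
force: [-0.5, 1.1, -0.5]
opening: 0.13
grasp_force: 30.0
```

Emit:
{"name": "send_rows", "arguments": {"plan": [[255,0,0,0.0004,0],[255,0,0,0.0004,0],[255,0,0,0,0],[255,0,0,0,0],[255,0,0,0,0]]}}

```text
time_s: 30.48
position: [0.6132, -0.0126, 0.0424]
tcp_rot: [[-0.998, 0.065, 0.0], [0.065, 0.998, -0.0], [-0.0, -0.0, -1.0]]
force: [-1.2, 0.7, 5.3]
opening: 0.13
grasp_force: 30.0
```

Emit:
{"name": "send_rows", "arguments": {"plan": [[190,0,0,0,0],[167,0,0,0,0],[167,0,0,0,0],[167,0,0,0,0],[167,0,0,-0.005,0],[167,0,0,-0.015,0],[167,0,0,-0.035,0],[167,0,0,-0.035,0],[167,0,0,-0.035,0],[167,0,0,-0.035,0],[167,0,0,-0.02,0],[167,0.0198,-0.0217,0,0],[167,0.0198,-0.0217,0,0],[167,0.0198,-0.0217,0,0],[167,0.0198,-0.0217,0,0],[167,0,0,0,0]]}}

```text
time_s: 31.82
position: [0.5244, -0.0962, 0.2218]
tcp_rot: [[-0.998, 0.068, -0.004], [0.068, 0.998, -0.0], [0.004, -0.001, -1.0]]
force: [-0.4, 0.8, -0.6]
opening: 0.344
grasp_force: 0.0
```

Emit:
{"name": "send_rows", "arguments": {"plan": [[167,0,0,0,0.1225],[167,0,0,0,0.1225],[167,0,0,0,0.1225],[167,0,0,0,0.1225],[167,0,0,0,0.1225],[167,0,0,0,0.1225],[167,0,0,0,0.1225],[167,0,0,0,0.1225],[167,0,0,0,0.1225],[167,0,0,0,0.1225],[167,0,0,0,0.1225],[167,0,0,0.03,0],[167,0,0,0.035,0],[167,0,0,0.035,0],[167,0,0,0.03,0],[167,0,0,0,0],[167,0,0,0,0],[167,0,0,0,0],[167,0,0,0,0]]}}

```text
time_s: 33.4
position: [0.5301, -0.0946, 0.0938]
tcp_rot: [[-0.158, 0.987, 0.004], [0.987, 0.158, -0.002], [-0.002, 0.004, -1.0]]
force: [-0.2, 0.7, 0.6]
opening: 0.346
grasp_force: 0.0
```

```bash
python3 - <<'E'
from h import *
from rig import capture
from go import go
go(.5286,-.0945,.0175,99)
s,_=capture('side')
cv2.imwrite('pics/g5.png',cv2.resize(s[110:320,140:350],(600,600),interpolation=2))
E
```

```text
t 33.4 p [ 0.5301 -0.0946  0.0938] yaw 99.09 j [-22.  36. 102.   0.  42. -31.] F [-0.2  0.7  0.6] shift(tool) [ 0.0005 -0.0017  0.0763] turn 0.0016
```

View pics/g5.png

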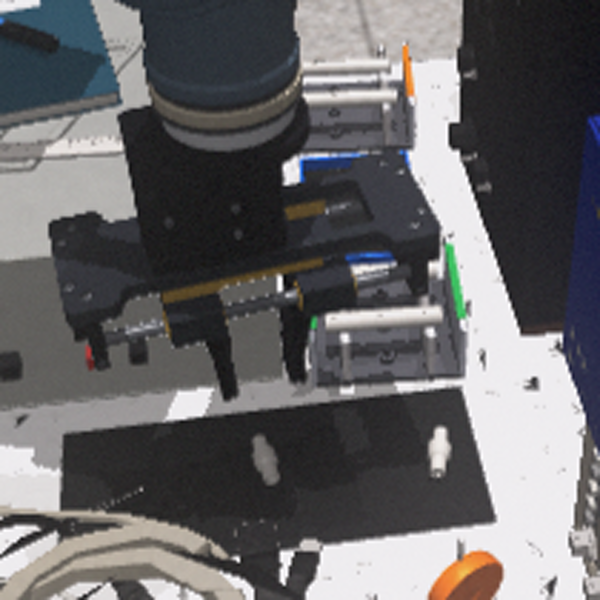

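The second short post is in its slot at about (385,318). Both couplers are on the mat, and the fingers are over the left one at about (265,458).

Emit:
{"name": "send_rows", "arguments": {"plan": [[167,0.0005,-0.0013,0.02,0],[167,0,0,0.02,0],[167,0,0,0.02,0],[167,0,0,0.012,0],[167,0,0,0.004,0],[167,0,0,0,0],[167,0,0,0,0],[167,0,0,0,0]]}}

```text
time_s: 34.12
position: [0.5279, -0.0941, 0.0168]
tcp_rot: [[-0.158, 0.987, 0.002], [0.987, 0.158, -0.001], [-0.001, 0.002, -1.0]]
force: [-0.8, -0.4, -0.0]
opening: 0.345
grasp_force: 0.0
```

Emit:
{"name": "send_rows", "arguments": {"plan": [[255,0,0,0,0],[255,0,0,0,0],[255,0,0,0,0],[255,0,0,0,0],[255,0,0,0,0],[255,0,0,0,0],[255,0,0,0,0],[255,0,0,-0.01,0],[255,0,0,-0.02,0],[255,0,0,-0.03,0],[255,0,0,-0.035,0],[255,0,0,-0.035,0],[255,0,0,-0.035,0],[255,0,0,-0.03,0],[255,0,0,0,0],[255,0,0,0,0]]}}

```text
time_s: 35.45
position: [0.528, -0.0941, 0.2131]
tcp_rot: [[-0.158, 0.987, 0.005], [0.987, 0.158, -0.002], [-0.003, 0.005, -1.0]]
force: [-0.6, -0.3, -0.6]
opening: 0.141
grasp_force: 30.0
```

Emit:
{"name": "send_rows", "arguments": {"plan": [[255,0,0,0,-0.1228],[255,0,0,0,-0.1228],[255,0,0,0,-0.1228],[255,0,0,0,-0.1228],[255,0,0,0,-0.1228],[255,0,0,0,-0.1228],[255,0,0,0,-0.1228],[255,0,0,0,-0.1228],[255,0,0,0,-0.1228],[255,0,0,0,-0.1228],[255,0,0,0,-0.1228],[255,0,0,0,0],[255,0,0,0,0],[255,0,0,0,0]]}}

```text
time_s: 36.62
position: [0.5263, -0.0935, 0.2098]
tcp_rot: [[-0.998, 0.064, -0.002], [0.064, 0.998, 0.001], [0.002, 0.001, -1.0]]
force: [0.4, 0.9, -1.8]
opening: 0.141
grasp_force: 30.0
```

```bash
python3 go.py .6178 .1515 .08 176.5
```

```text
t 36.62 p [ 0.5263 -0.0935  0.2098] yaw 176.32 j [ -22.   25.   97.    0.   58. -108.] F [ 0.4  0.9 -1.8] shift(tool) [-0.0759  0.2503  0.1298] turn -0.0031
```

Emit:
{"name": "send_rows", "arguments": {"plan": [[255,-0.007,0.0228,0,0],[255,-0.01,0.033,0,0],[255,-0.01,0.033,0,0],[255,-0.01,0.033,0,0],[255,-0.01,0.033,0,0],[255,-0.01,0.033,0,0],[255,-0.01,0.033,0,0],[255,-0.0085,0.0285,0,-0.003],[255,0,0,0,0],[255,0,0,0.02,0],[255,0,0,0.035,0],[255,0,0,0.035,0],[255,0,0,0.025,0],[255,0,0,0.01,0],[255,0,0,0.005,0],[255,0,0,0,0],[255,0,0,0,0],[255,0,0,0,0]]}}

```text
time_s: 38.12
position: [0.6192, 0.1504, 0.0827]
tcp_rot: [[-0.998, 0.059, 0.004], [0.059, 0.998, 0.0], [-0.004, 0.0, -1.0]]
force: [-0.7, 1.4, -0.0]
opening: 0.14
grasp_force: 30.0
```

```bash
python3 go.py .6178 .1515 .0205 176.5
```

```text
t 38.12 p [0.6192 0.1504 0.0827] yaw 176.62 j [  4.  42.  87.  -0.  51. -83.] F [-0.7  1.4 -0. ] shift(tool) [0.0016 0.001  0.0622] turn 0.0021
```

Emit:
{"name": "send_rows", "arguments": {"plan": [[255,0.001,0.001,0.01,0],[255,0,0,0.012,0],[255,0,0,0.012,0],[255,0,0,0.011,0],[255,0,0,0.008,0],[255,0,0,0.005,0],[255,0,0,0.002,0],[255,0,0,0.001,0],[255,0,0,0,0],[255,0,0,0,0],[255,0,0,0,0]]}}

```text
time_s: 39.03
position: [0.6172, 0.1515, 0.0199]
tcp_rot: [[-0.998, 0.059, 0.001], [0.059, 0.998, 0.0], [-0.001, 0.0, -1.0]]
force: [0.1, 0.6, -0.5]
opening: 0.136
grasp_force: 30.0
```

Emit:
{"name": "send_rows", "arguments": {"plan": [[255,0,0,0.0005,0],[255,0,0,0,0],[255,0,0,0,0],[255,0,0,0,0]]}}

```text
time_s: 39.37
position: [0.6172, 0.1515, 0.0195]
tcp_rot: [[-0.998, 0.059, 0.001], [0.059, 0.998, 0.0], [-0.001, 0.0, -1.0]]
force: [0.2, 0.1, 0.9]
opening: 0.14
grasp_force: 30.6
```

Emit:
{"name": "send_rows", "arguments": {"plan": [[255,0,0,0.0004,0],[255,0,0,0.0002,0],[255,0,0,0,0],[255,0,0,0,0],[255,0,0,0,0]]}}

```text
time_s: 39.78
position: [0.6172, 0.1515, 0.0195]
tcp_rot: [[-0.998, 0.058, 0.001], [0.058, 0.998, 0.0], [-0.001, 0.0, -1.0]]
force: [-0.6, -0.0, 4.9]
opening: 0.137
grasp_force: 32.6
```

Emit:
{"name": "send_rows", "arguments": {"plan": [[205,0,0,0,0],[185,0,0,0,0],[185,0,0,0,0],[185,0,0,0,0],[185,0,0,-0.005,0],[185,0,0,-0.015,0],[185,0,0,-0.035,0],[185,0,0,-0.035,0],[185,0,0,-0.035,0],[185,0,0,-0.035,0],[185,0,0,-0.03,0],[185,0,0,-0.01,0],[185,0,0,0,0],[185,0,0,0,0]]}}

```text
time_s: 40.95
position: [0.6161, 0.1514, 0.2181]
tcp_rot: [[-0.998, 0.058, -0.001], [0.058, 0.998, -0.0], [0.001, -0.0, -1.0]]
force: [-0.3, -0.2, 0.0]
opening: 0.276
grasp_force: 0.0
```

```bash
python3 - <<'E'
import numpy as np
from go import go
for n in('top','side'):
    P=np.load(f'pics/P{n}.npy')
    for x in np.arange(.6,.78,.02):
        Q=P[(abs(P[:,0]-x)<.01)&(P[:,1]<-.12)&(P[:,1]>-.3)&(P[:,2]>.05)]
        if len(Q):print(n,x.round(2),'maxy',np.percentile(Q[:,1],98).round(3),Q[:,2].min().round(2),Q[:,2].max().round(2))
    Q=P[(P[:,0]>.70)&(P[:,0]<.82)&(P[:,1]>-.16)&(P[:,1]<-.05)&(P[:,2]>.03)]
    print(n,len(Q), Q.min(0).round(3) if len(Q) else '',Q.max(0).round(3) if len(Q) else '')
a=np.radians(75.5);xa=np.array([np.cos(a),np.sin(a)]);ya=np.array([xa[1],-xa[0]])
for n in('top','side'):
    P=np.load(f'pics/P{n}.npy');P=P[(P[:,2]>.055)&(P[:,2]<.35)]
    q=P[:,:2]-[.6331,-.1055];u=abs(q@xa)-.0375;v=abs(q@ya)-.095
    d=np.hypot(np.maximum(u,0),np.maximum(v,0));i=np.argsort(d)[:3000:150];print(n,np.c_[P[i],d[i]].round(3)[:8])
go(.6,-.1,.22,75.5)
E
```

```text
top 0.6 maxy -0.253 0.07 0.11
top 0.62 maxy -0.245 0.05 0.12
top 0.64 maxy -0.246 0.1 0.1
top 0.68 maxy -0.182 0.16 0.3
top 0.7 maxy -0.172 0.05 0.3
top 0.72 maxy -0.171 0.06 0.3
top 0.74 maxy -0.176 0.05 0.3
top 0.76 maxy -0.176 0.05 0.3
top 0.78 maxy -0.176 0.05 0.3
top 206 [ 0.758 -0.119  0.03 ] [ 0.779 -0.08   0.124]
side 0.6 maxy -0.256 0.07 0.11
side 0.62 maxy -0.247 0.05 0.12
side 0.64 maxy -0.249 0.07 0.1
side 0.68 maxy -0.182 0.16 0.3
side 0.7 maxy -0.179 0.05 0.3
side 0.72 maxy -0.182 0.3 0.3
side 0.74 maxy -0.182 0.3 0.3
side 0.76 maxy -0.182 0.3 0.3
side 0.78 maxy -0.183 0.3 0.3
side 0  
top [[ 0.714 -0.171  0.092  0.006]
 [ 0.709 -0.179  0.137  0.014]
 [ 0.724 -0.181  0.285  0.018]
 [ 0.697 -0.181  0.301  0.02 ]
 [ 0.692 -0.182  0.203  0.022]
 [ 0.699 -0.186  0.067  0.024]
 [ 0.739 -0.178  0.137  0.027]
 [ 0.732 -0.19   0.298  0.029]]
side [[ 0.545 -0.043  0.121  0.006]
 [ 0.54  -0.041  0.135  0.012]
 [ 0.716 -0.182  0.3    0.016]
 [ 0.696 -0.18   0.087  0.019]
 [ 0.53  -0.04   0.112  0.021]
 [ 0.527 -0.041  0.064  0.024]
 [ 0.733 -0.184  0.299  0.026]
 [ 0.677 -0.184  0.24   0.027]]
t 40.95 p [0.6161 0.1514 0.2181] yaw 176.65 j [  4.  32.  82.  -0.  66. -83.] F [-0.3 -0.2  0. ] shift(tool) [ 0.0014 -0.2519 -0.0018] turn -1.3762
```

Emit:
{"name": "send_rows", "arguments": {"plan": [[185,0.0051,-0.0325,0,0],[167,0.0051,-0.0325,0,0],[167,0.0051,-0.0325,0,0],[167,0.0051,-0.0325,0,0],[167,0.0051,-0.0325,0,0],[167,0.0051,-0.0325,0,0],[167,0.0051,-0.0325,0,0],[167,0.0051,-0.0325,0,0],[167,0,0,0,0],[167,0,0,0,0]]}}

```text
time_s: 41.78
position: [0.559, -0.1069, 0.2159]
tcp_rot: [[-0.998, 0.062, -0.005], [0.062, 0.998, 0.002], [0.005, 0.002, -1.0]]
force: [0.4, 0.1, -0.3]
opening: 0.345
grasp_force: 0.0
```

Emit:
{"name": "send_rows", "arguments": {"plan": [[167,0,0,0,0.1205],[167,0,0,0,0.1205],[167,0,0,0,0.1205],[167,0,0,0,0.1205],[167,0,0,0,0.1205],[167,0,0,0,0.1205],[167,0,0,0,0.1205],[167,0,0,0,0.1205],[167,0,0,0,0.1205],[167,0,0,0,0.1205],[167,0,0,0,0.1205],[167,0,0,0,0.1205],[167,0,0,0,0.1205],[167,0,0,0,0.1205],[167,0,0,0,0],[167,0,0,0,0],[167,0,0,0,0]]}}

```text
time_s: 43.2
position: [0.5604, -0.1046, 0.2177]
tcp_rot: [[0.17, 0.985, -0.002], [0.985, -0.17, 0.001], [0.001, -0.002, -1.0]]
force: [0.2, -0.2, -0.1]
opening: 0.348
grasp_force: 0.0
```

```bash
python3 go.py .6331 -.1055 .09 80
```

```text
t 43.2 p [ 0.5604 -0.1046  0.2177] yaw 80.2 j [-22.  27.  91.   0.  62. -12.] F [ 0.2 -0.2 -0.1] shift(tool) [0.0114 0.072  0.1276] turn 0.0035
```

Emit:
{"name": "send_rows", "arguments": {"plan": [[167,0.0028,0.018,0,0.0035],[167,0.0028,0.018,0,0],[167,0.0028,0.018,0,0],[167,0.003,0.018,0,0],[167,0,0,0,0],[167,0,0,0.02,0],[167,0,0,0.03,0],[167,0,0,0.03,0],[167,0,0,0.03,0],[167,0,0,0.015,0],[167,0,0,0,0],[167,0,0,0,0],[167,0,0,0,0]]}}

```text
time_s: 44.28
position: [0.6342, -0.1073, 0.0948]
tcp_rot: [[0.177, 0.984, 0.002], [0.984, -0.177, -0.001], [-0.0, 0.002, -1.0]]
force: [0.4, -0.3, 1.8]
opening: 0.347
grasp_force: 0.0
```

```bash
python3 - <<'E'
from h import *
from rig import capture
from go import go
go(.6331,-.1055,.0175,80)
s,_=capture('side')
cv2.imwrite('pics/g6.png',cv2.resize(s[140:320,190:430],(800,600),interpolation=2))
E
```

```text
t 44.28 p [ 0.6342 -0.1073  0.0948] yaw 79.83 j [-20.  42.  86.   0.  53.  -9.] F [ 0.4 -0.3  1.8] shift(tool) [ 0.0016 -0.0016  0.0773] turn -0.003
```

View pics/g6.png

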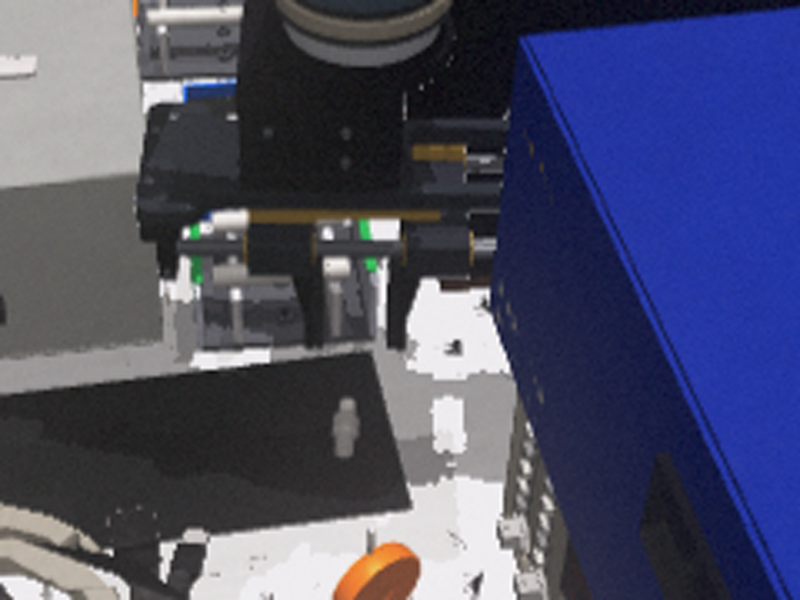

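The coupler is at about (345,428), below the fingers. The body's right end stays in front of the blue box and there is no contact force.

Emit:
{"name": "send_rows", "arguments": {"plan": [[167,0.0018,-0.0013,0.015,0],[167,0,0,0.015,0],[167,0,0,0.015,0],[167,0,0,0,0],[167,0,0,0.012,0],[167,0,0,0.01,0],[167,0,0,0.007,0],[167,0,0,0.002,0],[167,0,0,0,0],[167,0,0,0,0],[167,0,0,0,0]]}}

```text
time_s: 45.25
position: [0.6331, -0.1053, 0.018]
tcp_rot: [[0.177, 0.984, 0.001], [0.984, -0.177, -0.0], [-0.0, 0.001, -1.0]]
force: [-0.3, 0.4, -0.1]
opening: 0.345
grasp_force: 0.0
```

Emit:
{"name": "send_rows", "arguments": {"plan": [[255,0,0,0,0],[255,0,0,0,0],[255,0,0,0,0],[255,0,0,0,0],[255,0,0,0,0],[255,0,0,0,0],[255,0,0,0,0],[255,0,0,-0.01,0],[255,0,0,-0.02,0],[255,0,0,-0.03,0],[255,0,0,-0.035,0],[255,0,0,-0.035,0],[255,0,0,-0.035,0],[255,0,0,-0.03,0],[255,0,0,0,0],[255,0,0,0,0]]}}

```text
time_s: 46.58
position: [0.634, -0.1055, 0.2159]
tcp_rot: [[0.177, 0.984, 0.006], [0.984, -0.177, -0.002], [-0.001, 0.006, -1.0]]
force: [-0.3, 0.3, -0.1]
opening: 0.14
grasp_force: 30.0
```

```bash
python3 go.py .56 -.1055 .2 176.5
```

```text
t 46.58 p [ 0.634  -0.1055  0.2159] yaw 79.8 j [-19.  33.  81.   0.  66.  -9.] F [-0.3  0.3 -0.1] shift(tool) [-0.0131 -0.0729  0.0154] turn 1.4539
```

Emit:
{"name": "send_rows", "arguments": {"plan": [[255,-0.003,-0.018,0,0],[255,-0.003,-0.018,0,0],[255,-0.003,-0.018,0,0],[255,-0.003,-0.018,0,0],[255,0,0,0,0],[255,0,0,0,0]]}}

```text
time_s: 47.08
position: [0.5585, -0.1039, 0.2116]
tcp_rot: [[0.178, 0.984, -0.002], [0.984, -0.178, 0.001], [0.001, -0.003, -1.0]]
force: [1.0, -0.1, -0.4]
opening: 0.143
grasp_force: 30.0
```

Emit:
{"name": "send_rows", "arguments": {"plan": [[255,0,0,0,-0.1206],[255,0,0,0,-0.1206],[255,0,0,0,-0.1206],[255,0,0,0,-0.1206],[255,0,0,0,-0.1206],[255,0,0,0,-0.1206],[255,0,0,0,-0.1206],[255,0,0,0,-0.1206],[255,0,0,0,-0.1206],[255,0,0,0,-0.1206],[255,0,0,0,-0.1206],[255,0,0,0,-0.1206],[255,0,0,0,-0.1206],[255,0,0,0,-0.1206],[255,0,0,0,0],[255,0,0,0,0],[255,0,0,0,0]]}}

```text
time_s: 48.5
position: [0.5602, -0.1043, 0.2123]
tcp_rot: [[-0.998, 0.063, -0.0], [0.063, 0.998, 0.0], [0.0, 0.0, -1.0]]
force: [-0.0, 0.5, 0.3]
opening: 0.142
grasp_force: 30.0
```

```bash
python3 go.py .6153 .1070 .08 176.5
```

```text
t 48.5 p [ 0.5602 -0.1043  0.2123] yaw 176.38 j [ -22.   28.   92.    0.   61. -108.] F [-0.   0.5  0.3] shift(tool) [-0.0417  0.2143  0.1323] turn -0.002
```

Emit:
{"name": "send_rows", "arguments": {"plan": [[255,-0.004,0.0213,0,0],[255,-0.006,0.031,0,0],[255,-0.0065,0.033,0,0],[255,-0.0065,0.033,0,0],[255,-0.0065,0.033,0,0],[255,-0.0065,0.033,0,0],[255,-0.0055,0.03,0,-0.002],[255,0,0,0,0],[255,0,0,0.02,0],[255,0,0,0.035,0],[255,0,0,0.035,0],[255,0,0,0.025,0],[255,0,0,0.01,0],[255,0,0,0.005,0],[255,0,0,0,0],[255,0,0,0,0],[255,0,0,0,0]]}}

```text
time_s: 49.92
position: [0.6157, 0.107, 0.0845]
tcp_rot: [[-0.998, 0.059, 0.004], [0.059, 0.998, -0.0], [-0.004, 0.0, -1.0]]
force: [0.2, 0.3, -0.2]
opening: 0.135
grasp_force: 30.0
```

```bash
python3 go.py .6153 .1070 .0212 176.5
```

```text
t 49.92 p [0.6157 0.107  0.0845] yaw 176.62 j [ -0.  41.  89.  -0.  50. -87.] F [ 0.2  0.3 -0.2] shift(tool) [ 0.0006 -0.0001  0.0633] turn 0.0022
```

Emit:
{"name": "send_rows", "arguments": {"plan": [[255,0,0,0.01,0],[255,0,0,0.012,0],[255,0,0,0.012,0],[255,0,0,0.011,0],[255,0,0,0.008,0],[255,0,0,0.005,0],[255,0,0,0.003,0],[255,0,0,0.001,0],[255,0,0,0,0],[255,0,0,0,0],[255,0,0,0,0]]}}

```text
time_s: 50.83
position: [0.6137, 0.1072, 0.0209]
tcp_rot: [[-0.998, 0.058, -0.001], [0.058, 0.998, -0.0], [0.001, -0.0, -1.0]]
force: [-1.4, -0.9, 3.6]
opening: 0.139
grasp_force: 30.0
```

Emit:
{"name": "send_rows", "arguments": {"plan": [[255,0,0,0.0005,0],[255,0,0,0,0],[255,0,0,0,0],[255,0,0,0,0]]}}

```text
time_s: 51.17
position: [0.6137, 0.1072, 0.0208]
tcp_rot: [[-0.998, 0.058, -0.001], [0.058, 0.998, -0.0], [0.001, -0.0, -1.0]]
force: [-2.6, 0.0, 6.7]
opening: 0.138
grasp_force: 30.0
```

Contact. I'll release, rise, pull clear and take a look.

Emit:
{"name": "send_rows", "arguments": {"plan": [[205,0,0,0,0],[185,0,0,0,0],[185,0,0,0,0],[185,0,0,0,0],[185,0,0,-0.005,0],[185,0,0,-0.015,0],[185,0,0,-0.035,0],[185,0,0,-0.035,0],[185,0,0,-0.035,0],[185,0,0,-0.035,0],[185,0,0,-0.035,0],[185,0.03,-0.02,0,0],[185,0.03,-0.02,0,0],[185,0.03,-0.02,0,0],[185,0.03,-0.02,0,0],[185,0.03,-0.02,0,0],[185,0.03,-0.02,0,0],[185,0,0,0,0],[185,0,0,0,0],[185,0,0,0,0]]}}

```text
time_s: 52.83
position: [0.4286, -0.0024, 0.2158]
tcp_rot: [[-0.998, 0.059, 0.003], [0.059, 0.998, -0.0], [-0.003, -0.0, -1.0]]
force: [0.5, -0.1, 0.3]
opening: 0.276
grasp_force: 0.0
```

```bash
python3 - <<'E'
from h import *
from rig import capture
t,_=capture('top');s,_=capture('side')
c=np.hstack([cv2.resize(t[130:290,150:310],(400,400),interpolation=2),cv2.resize(s[115:255,205:345],(400,400),interpolation=2)]);cv2.imwrite('pics/g7.png',c)
E
```

```text
(no output)
```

View pics/g7.png

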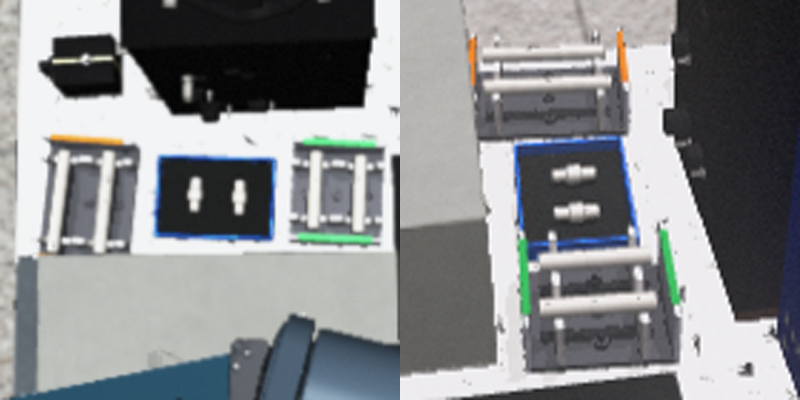

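Everything is in place: both couplers lie flat in the tray (top crop (195,195) and (240,197)), and all the posts lie level in their slots beside the parked one. The arm is clear, so I'm handing in.

```bash
python3 -c "
from rig import hand_in
print(hand_in())"
```

```text
the job is handed in; nothing more can be done
None
```

I handed the job in: the last pictures show the long post and both short posts level in their rack slots and both couplers flat in the blue tray. The parked post looked undisturbed and I kept clear of the iris. It took about 53 s of the 144 s allowed.

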